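# Turn a stuck muffin out of a flip-over mould

### The arm

A 6-joint arm with a two-finger parallel gripper is mounted at the origin on a cart in front of the work surface, level with it; the furniture and walls round the work are solid. World frame = base frame: x ahead of the robot, y to its left, z up, the work surface at z = 0. Lengths are in m, angles in rad, forces in N, time in s.
With the tool pointing down it reaches from about 0.375 to 0.925 m from the base axis. Payload 5.7 kg.
Tool frame: the origin (TCP) lies midway between the tips of the shut fingers; the grasp point (between the pads) lies 19 mm behind it; x points along the fingers, y is the direction in which the jaws open and shut, and the axes are right-handed (so a half turn about x gives the same grasp; the last joint's range is limited). The gripper opens to 88 mm and grips with 3 to 60 N. Pads are 20 mm wide; open, the fingers measure 115 mm over their backs; the gripper's body (75 mm by 178 mm) begins 61 mm behind the grasp point.
Start: joints at [-0.115, 0.359, 1.51, -0, 1.272, -0.115], TCP at [0.6, -0, 0.199] pointing down, gripper open.
Joint ranges: [-2.97, 2.97], [-1.01, 2.36], [0.21, 2.38], [-0.96, 4.11], [0.2, 2.71], [-2.98, 2.98]. Speed limits (rad/s): [2.39, 2.39, 3.14, 3.14, 3.14, 3.14].

### API

Orientations are given as a 3x3 rotation matrix whose columns are the frame's x, y, z axes.
In Python, from station import ctrl gives the robot as it stands.
- The arm moves only by the tool jog_arm, never from a script. Its argument "rows" is one flat list of numbers, 5 for each row, row after row: the shift along the tool's x, y, z in mm, then the turn about the tool's x in degrees, then the closure, from -1 (fully open) to 1 (shut). A call has 1 to 12 rows; each row is the pose to reach, as a shift and turn from the pose commanded when the call began, along the tool's axes at that moment; what a row does not reach only later rows make up. A row lasts 1/8 s, in which the tool goes at most 62.5 mm and 10.7 degrees, less where a joint would pass 70% of its speed; a pose out of reach is approached as far as the arm can. A call with a gripper value outside its range is refused whole. The fingers move at their own pace and stop on an object; "grip_force" is the grip in N (left out, the last holds). Time passes only in rows, so rows that repeat a pose let the fingers close. It gives the time, the measured TCP pose, the force and the opening at its end, in the units of the state.
- ctrl.observe(): the state, without advancing time (a new reading comes with each control period).
- ctrl.snapshot(name): name is "scene" or "side" or "wrist"; returns the picture (480x640x3 uint8, blue, green, red); there is no depth.
- ctrl.camera_params(name): a dict with "fx", "fy", "cx", "cy" (pixels), "k1" (the pictures are not rectified: a ray, as slopes to the right and down, at radius r is drawn at 1 + k1 r^2 times it, then the intrinsics apply), "rvec" (rotation vector, rad) and "tvec" (3), from world to camera coordinates, as OpenCV has them. Camera axes: x right, y down, z forward; pixel columns grow to the right and rows downward; lengths in m; the calibration is good to about 2 mm. A picture is of the moment at which its call begins: read the wrist's pose just before it. camera_params takes no time and is no camera call; for the wrist camera it gives the pose at the moment of the call.
- ctrl.finish_job(): hands the job in, once; it reports no verdict.
The state is a dict: "time": time; "joints": joint angles; "qvel": joint speeds; "joint_efforts": joint torques, N m; "position": TCP position; "tcp_rot": TCP orientation; "force": force on the tool from outside, world axes, zero at the start; "ft_torque": the same for the moment, N m; "opening": opening from 0.0 (shut) to 1.0 (fully open).
Only numpy, scipy, OpenCV 4.12 (cv2) and the standard library are available. Lean on these libraries where they do the work, as an engineer would, in place of code of your own. Each camera call takes 0.05 s, during which the arm holds its last target.

### The job

First switch the muffin maker off by turning its dial until the pointer stands at the long mark. Then swing the mould over by its handle and lower it gently all the way onto its rest, upside down over the tray; the muffin will still be stuck. Knock it loose by lifting the handle a little way and letting it drop back onto the rest, again if need be, until the muffin lies on the tray with the mould left upside down above it; do not touch the muffin or disturb the other things.

Things in the scene. Friction and masses are not known exactly. Their poses are not given: they have to be found in the camera images.
- stand: Fixed flip-over muffin maker, yaw within 0.35 rad. Origin on the worktop below the hinge's middle; x points away from the robot along the hinge, y left, z up. Base plate 10 mm thick, 156 mm in x, y -205 to +125 mm. Uprights (12 x 34 mm) at x = -63 and +63 mm, top z = 109 mm. Dial block (92 x 92 mm, top z = 54 mm) at x = +125 mm. Tray on the -y side.
- hinge (a point): Middle of the hinge axis, 95 mm above the worktop, along the stand's x. When the handle is let go 0.45 rad before the rest it drops 74 mm and also moves 17 mm outward, so open the fingers at least 25 mm on each side of the bar to let it drop freely between them.
- flip (a joint): Angle of the swing frame (hinge, rad): 0 = as found, level, mould on the stand's +y side, mouth up; grows as the handle rises; 1.57 = handle straight up; 3.14 = level on its rests on the -y side, mould upside down over the tray. Turns almost freely; frame 0.35 kg falls by its own weight when let go.
- handle (a point): Middle of the handle: black round bar 14 mm thick, 86 mm clear between its side arms, along the stand's x, 170 mm from the hinge axis: in the stand's frame y = 170 cos(flip), z = 95 + 170 sin(flip) mm. Pinch it across from above; it turns between the fingers as it swings. 47 mm free between bar and mould.
- mould (a point): Centre of the mouth of the round dark steel mould (82 mm wide, 45 mm deep) in the swing frame, 75 mm from the hinge axis. z axis points out of the mouth.
- muffin_mid (a point): Middle of the muffin, brown, round, 74 mm wide, 61 mm high, 90 g, half-way up. It starts in the mould, domed top 20 mm above the mouth, its middle 11 mm inside the mouth, held by sprung dimples in the wall: turned upside down it stays in.
- muffin: The muffin; origin at the centre of its underside, z to its domed top. The handle dropped from 60 to 90 mm above its rest knocks it loose (seldom a second drop is needed); a drop under 10 mm, or lowering at up to 0.15 m/s, does not.
- tray (a point): Centre of the floor of the shallow aluminium tray, 14 mm above the worktop, 113 mm from the hinge on the stand's -y side; axes as the stand's. Inside 124 x 157 mm, rim 16 mm above the floor.
- dial (a joint): Angle of the dial (rad), counter-clockwise positive seen from above; 0 = pointer at the long mark of the scale. It starts between 0.6 and 1.3; turns about a vertical axis from -2.2 to 2.2 with slight friction (0.03 N m) and stays where it is left.
- dial_grip (a point): On the dial's axis, 82 mm above the worktop, 8 mm below its top: an upright bar 44 mm long, 14 mm thick and 32 mm high on a disc, to pinch across its thickness. A black line on one half of its top is the pointer. The point's x axis points along the bar to the pointer end; the scale's long mark lies along the stand's +x from the dial.
- lemon: Lemon (78 mm), leave alone.
- mug: White mug (86 mm high), leave alone.
- onion: Onion (77 mm), leave alone.
Not all that is in view belongs to the job. Leave any purple or red look-alike of the muffin alone.

How it is judged:
By the outcome, as a careful person would: the job done as asked, in the order asked, and still so for the second after the job is handed in, with the robot touching nothing.
It also fails if it takes over 54 s, if anything falls off the work surface, if the arm or the gripper's body presses on something with over 40 N, if the wrist force passes 120 N, or if a joint passes its speed limit or range.

## Working session

There is one attempt and no reset: what is moved stays moved. The work goes in short steps, Python scripts to look and compute and a tool call to move; the robot and the scene stay as the last step left them, time stands still between calls to the robot, and variables do not carry over. Pictures are saved under pics/ and viewed, and the job is handed in when it is done.

Besides the shell and the picture viewer there is one more tool, called after "Emit:" as name(argument=value, ...) on one line, values as JSON. jog_arm: Moves the arm, as the interface text tells. Its arguments: {"type":"object","properties":{"rows":{"type":"array","items":{"type":"number"}},"grip_force":{"type":"number"}},"required":["rows"]}

```bash
ls; mkdir -p pics; python3 - <<'E'
from station import ctrl
import cv2
s=ctrl.observe();print(s)
for n in("scene","side","wrist"):
    p=ctrl.camera_params(n);print(n,p)
    cv2.imwrite(f"pics/{n}0.png",ctrl.snapshot(n))
E
```

```text
pics
{'time': 0.0, 'joints': array([-1.15122292e-01,  3.59521410e-01,  1.51142255e+00, -2.59249028e-06,
        1.27248955e+00, -1.15072700e-01]), 'qvel': array([-0.00222817, -0.00022474,  0.0015553 ,  0.00039939,  0.00044752,
       -0.00031285]), 'joint_efforts': array([-2.01257943e-03, -5.15376234e+01, -2.70722097e+01,  6.73234044e-02,
        3.48843460e-02, -1.61260368e-04]), 'position': array([5.99270714e-01, 6.22767606e-05, 1.97903626e-01]), 'tcp_rot': array([[-1.82895362e-03,  9.99998326e-01, -4.90189046e-05],
       [ 2.08993949e-04, -4.86367446e-05, -9.99999977e-01],
       [-9.99998306e-01, -1.82896383e-03, -2.08904645e-04]]), 'force': array([ 0.66125657,  0.33958083, -0.14172604]), 'ft_torque': array([0.01708819, 0.0021519 , 0.01075587]), 'opening': 1.0046291264006706}
scene {'fx': 550.4841702162464, 'fy': 550.4841702162464, 'cx': 324.09445620876625, 'cy': 234.5598439937677, 'k1': -0.08504677371762741, 'rvec': array([ 2.13743672, -0.911762  ,  0.44477915]), 'tvec': array([-0.39810525,  0.31998824,  1.21975394])}
side {'fx': 547.4718764619373, 'fy': 547.4718764619373, 'cx': 311.6002489189463, 'cy': 244.27182442313662, 'k1': -0.05936778927790123, 'rvec': array([ 2.17404568, -0.51163387,  0.27442305]), 'tvec': array([-0.4723124 ,  0.20765964,  1.15589427])}
wrist {'fx': 346.1110301101205, 'fy': 346.1110301101205, 'cx': 319.5567509652892, 'cy': 243.3593629695723, 'k1': 0.015561871569835642, 'rvec': array([-2.89910001e+00, -8.51993777e-05,  2.27745144e-03]), 'tvec': array([-0.59770743, -0.02803252,  0.38962664])}
```

View pics/scene0.png

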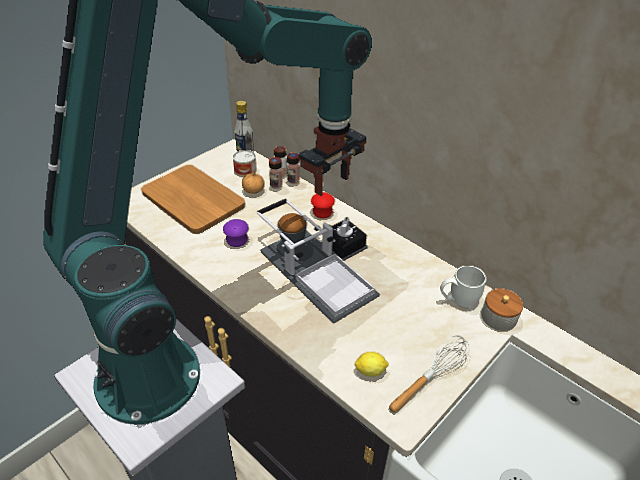

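View pics/side0.png

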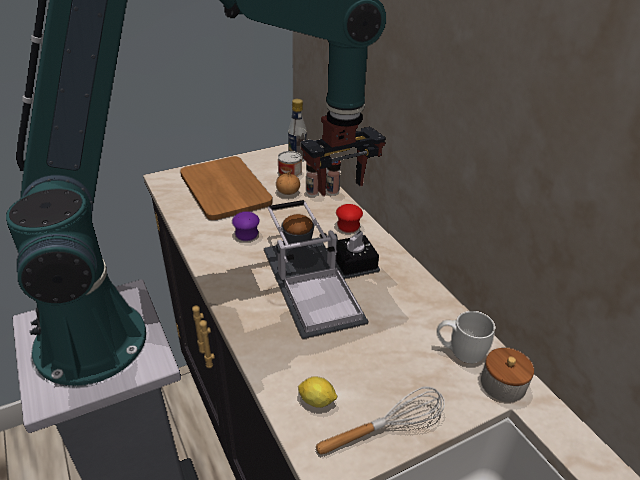

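View pics/wrist0.png

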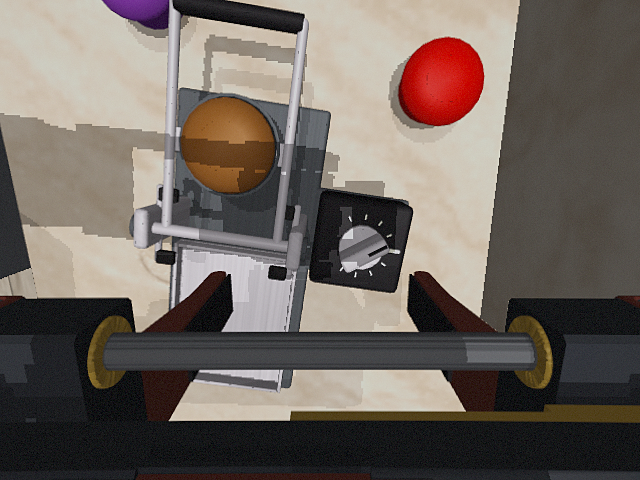

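```bash
python3 - <<'E'
import cv2
w=cv2.imread("pics/wrist0.png")
cv2.imwrite("pics/w0a.png",cv2.resize(w[175:305,295:425],None,fx=5,fy=5,interpolation=cv2.INTER_CUBIC)[:600])
cv2.imwrite("pics/w0b.png",cv2.resize(w[0:290,120:340],None,fx=2,fy=2,interpolation=cv2.INTER_CUBIC))
E
```

```text
(no output)
```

View pics/w0a.png

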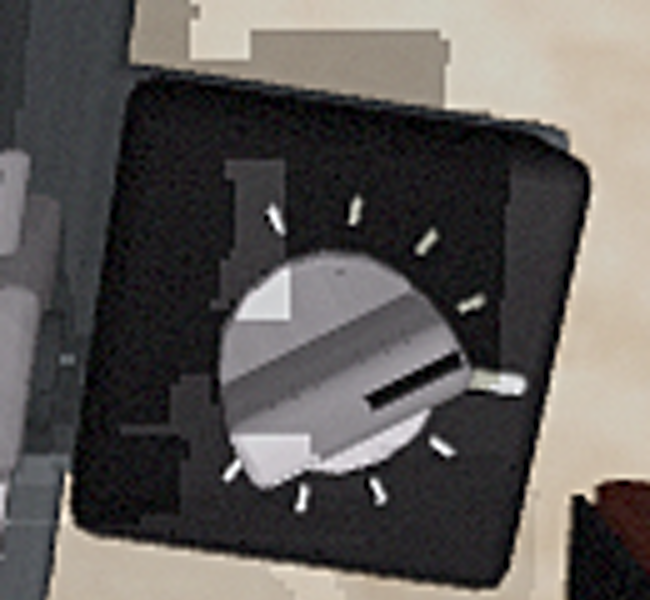

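View pics/w0b.png

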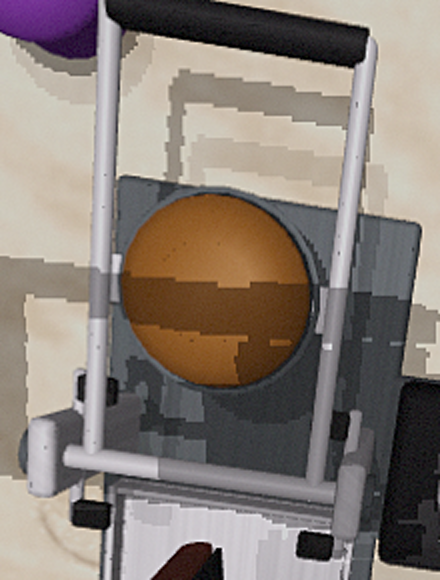

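```bash
cat > h.py <<'E'
import numpy as np,cv2
from station import ctrl
def K(p): return np.array([[p['fx'],0,p['cx']],[0,p['fy'],p['cy']],[0,0,1.]]),np.array([p['k1'],0,0,0.])
def back(p,uv,z):
    k,d=K(p);R=cv2.Rodrigues(p['rvec'])[0];t=p['tvec']
    n=cv2.undistortPoints(np.array(uv,float).reshape(-1,1,2),k,d).reshape(-1,2)
    C=-R.T@t;out=[]
    for a in n:
        v=R.T@np.array([a[0],a[1],1]);out.append(C+v*(z-C[2])/v[2])
    return np.array(out)
def proj(p,X):
    k,d=K(p);return cv2.projectPoints(np.array(X,float).reshape(-1,1,3),p['rvec'],p['tvec'],k,d)[0].reshape(-1,2)
E
python3 - <<'E'
from h import *
np.set_printoptions(precision=4,suppress=True)
p=ctrl.camera_params("wrist")
z=lambda L:[(295+x/5,175+y/5) for x,y in L]
print("bar",b:=back(p,z([(465,365),(265,470),(365,417)]),.09)); d=b[0]-b[1];print(np.hypot(*d[:2]),np.arctan2(d[1],d[0]))
l=back(p,z([(370,405),(463,355)]),.09);d=l[1]-l[0];print("line",np.arctan2(d[1],d[0]))
c=back(p,z([(140,80),(588,160),(500,585),(72,525)]),.054);print(c,c.mean(0))
for i in range(4):
    d=c[(i+1)%4]-c[i];print(np.hypot(*d[:2]),np.arctan2(d[1],d[0]))
y=lambda L:[(120+x/2,y/2) for x,y in L]
h=back(p,y([(107,10),(370,45)]),.095);d=h[1]-h[0];print("handle",h,np.hypot(*d[:2]),np.arctan2(d[1],d[0]))
h=back(p,y([(65,455),(335,488)]),.095);d=h[1]-h[0];print("axle",h,h.mean(0),np.hypot(*d[:2]),np.arctan2(d[1],d[0]))
h=back(p,y([(122,178),(420,225)]),.01);d=h[1]-h[0];print("base +y edge",h,h.mean(0),np.hypot(*d[:2]),np.arctan2(d[1],d[0]))
E
```

```text
bar [[ 0.658  -0.0107  0.09  ]
 [ 0.6233 -0.03    0.09  ]
 [ 0.6408 -0.0202  0.09  ]]
0.03974277578764698 0.5087822962680822
line 0.518620954561929
[[ 0.6012  0.0357  0.054 ]
 [ 0.6869  0.0204  0.054 ]
 [ 0.6746 -0.0663  0.054 ]
 [ 0.5877 -0.0535  0.054 ]] [ 0.6376 -0.0159  0.054 ]
0.08704446362133332 -0.1759692264875006
0.08761635622537799 -1.7114350861305039
0.08788001582305544 2.994961416830989
0.09016879778864001 1.42030594091104
handle [[0.4915 0.1738 0.095 ]
 [0.5872 0.1629 0.095 ]] 0.09639482652546348 -0.11331038889608529
axle [[ 0.4562  0.0086  0.095 ]
 [ 0.5704 -0.0058  0.095 ]] [0.5133 0.0014 0.095 ] 0.11503774326422965 -0.12556117693131458
base +y edge [[0.4595 0.1324 0.01  ]
 [0.6085 0.1107 0.01  ]] [0.534  0.1216 0.01  ] 0.15052505558025275 -0.14496667528308652
```

Emit:
jog_arm(rows=[0, 15, 8, 10, -0.35, 0, 39, 18, 20, -0.35, 10, 39, 18, 30, -0.35, 30, 39, 18, 40, -0.35, 50, 39, 18, 50, -0.35, 70, 39, 18, 60, -0.35, 79, 39, 18, 60.5, -0.35, 79, 39, 18, 60.5, -0.35], grip_force=20)

```text
time: 1.15
position: [0.6384, -0.0179, 0.1191]
tcp_rot: [[-0.002, 0.495, -0.869], [0.0, -0.869, -0.495], [-1.0, -0.001, 0.001]]
force: [-0.1, -0.3, 0.7]
opening: 0.675
```

```bash
python3 - <<'E'
from h import *
p=ctrl.camera_params("wrist")
w=ctrl.snapshot("wrist");s=ctrl.observe();print(s['time'],s['position'],s['tcp_rot'],s['joints'],s['opening'])
cv2.imwrite("pics/w1.png",w)
R=s['tcp_rot'];pos=s['position']
print("tcp proj",proj(p,pos),"dialtop c",proj(p,[0.639,-.018,.09]))
E
```

```text
1.2 [ 0.63901095 -0.01800076  0.11982848] [[-2.72584020e-04  4.94783461e-01 -8.69016256e-01]
 [ 3.19283290e-05 -8.69016283e-01 -4.94783486e-01]
 [-9.99999962e-01 -1.62616309e-04  2.21082343e-04]] [-1.36148748e-01  4.88680103e-01  1.50711462e+00 -5.88766284e-06
  1.14607232e+00  9.17064344e-01] 0.6721310023386093
tcp proj [[322.84809507 274.76264438]] dialtop c [[322.49400931 259.57844033]]
```

View pics/w1.png

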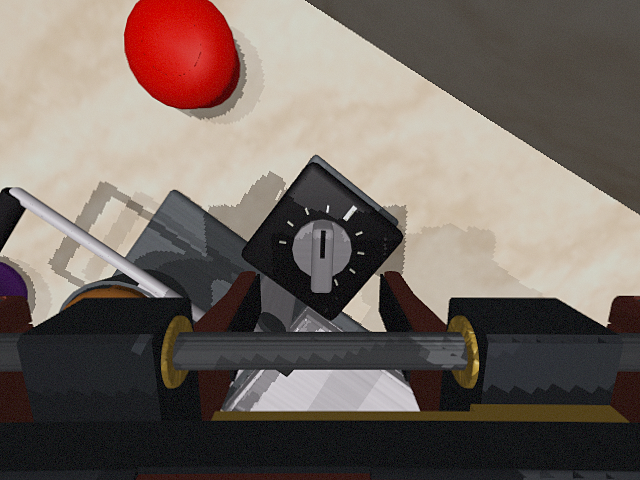

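```bash
python3 - <<'E'
from h import *
w=cv2.imread("pics/w1.png")
p=ctrl.camera_params("wrist")
cv2.imwrite("pics/w1a.png",cv2.resize(w[190:320,250:410],None,fx=4.6,fy=4.6,interpolation=cv2.INTER_CUBIC)[:600])
np.set_printoptions(precision=4,suppress=True)
print(back(p,[(323,222),(322,292),(322,262)],.09))
E
```

```text
[[ 0.6612 -0.0062  0.09  ]
 [ 0.6198 -0.0291  0.09  ]
 [ 0.6379 -0.0187  0.09  ]]
```

View pics/w1a.png

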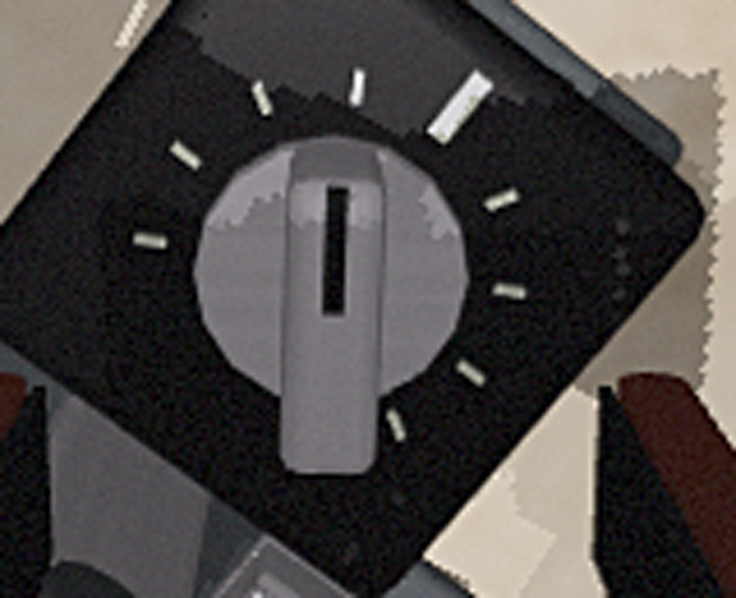

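```bash
python3 - <<'E'
from h import *
p=ctrl.camera_params("wrist")
np.set_printoptions(precision=4,suppress=True)
z=lambda L:[(250+x/4.6,190+y/4.6) for x,y in L]
m=back(p,z([(440,135),(483,78)]),.054);c=np.array([.6385,-.0184]);
print(m,np.arctan2(*(m[1]-m[0])[1::-1]),[np.arctan2(*(q[:2]-c)[::-1]) for q in m])
l=back(p,z([(332,314),(338,187)]),.09);print(l,np.arctan2(*(l[1]-l[0])[1::-1]))
b=back(p,z([(330,470),(338,182)]),.09);print(b,np.arctan2(*(b[1]-b[0])[1::-1]))
# all small marks -> circle
q=back(p,z([(149,241),(185,154),(262,99),(358,87),(501,199),(509,291),(471,372),(397,424)]),.054)
A=np.c_[2*q[:,:2],np.ones(8)];s=np.linalg.lstsq(A,(q[:,:2]**2).sum(1),rcond=None)[0];print("centre",s[:2])
print(np.diff(np.unwrap(np.arctan2(q[:,1]-s[1],q[:,0]-s[0]))), np.arctan2(q[:,1]-s[1],q[:,0]-s[0]),[np.arctan2(*(k[:2]-s[:2])[::-1]) for k in m])
E
```

```text
[[ 0.6656 -0.0233  0.054 ]
 [ 0.6768 -0.0245  0.054 ]] -0.11078310658852997 [np.float64(-0.1774731635316123), np.float64(-0.158013251252675)]
[[ 0.6401 -0.0176  0.09  ]
 [ 0.6565 -0.0092  0.09  ]] 0.4739206381110502
[[ 0.6196 -0.029   0.09  ]
 [ 0.6571 -0.0089  0.09  ]] 0.4929271885767903
centre [ 0.638  -0.0187]
[-0.5318 -0.5218 -0.5261 -1.0379 -0.5283 -0.5164 -0.5197] [ 1.948   1.4162  0.8944  0.3684 -0.6695 -1.1978 -1.7143 -2.2339] [np.float64(-0.16486494857479403), np.float64(-0.14924988384638888)]
```

Emit:
jog_arm(rows=[30, 0, 1, 0, -0.35, 57, 0, 1, 0, -0.35, 57, 0, 1, 0, 1, 57, 0, 1, 0, 1, 57, 0, 1, 0, 1, 57, 0, 1, 0, 1, 57, 0, 1, 10, 1, 57, 0, 1, 20, 1, 57, 0, 1, 30, 1, 57, 0, 1, 38.2, 1, 57, 0, 1, 38.2, 1, 57, 0, 1, 38.2, 1], grip_force=20)

```text
time: 2.7
position: [0.639, -0.019, 0.0635]
tcp_rot: [[0.002, -0.149, -0.989], [-0.001, -0.989, 0.149], [-1.0, 0.0, -0.002]]
force: [0.7, -2.0, 2.9]
opening: 0.155
```

Emit:
jog_arm(rows=[0, 0, 0, 0, -0.35, 0, 0, 0, 0, -0.35, 0, 0, 0, 0, -0.35, -30, 0, 0, 0, -0.35, -60, 0, 0, 0, -0.35, -90, 0, 0, 0, -0.35, -90, 0, 0, 0, -0.35])

```text
time: 3.58
position: [0.64, -0.0186, 0.1551]
tcp_rot: [[0.005, -0.151, -0.989], [-0.001, -0.989, 0.151], [-1.0, -0.0, -0.005]]
force: [0.3, -0.0, 1.2]
opening: 0.674
```

```bash
python3 - <<'E'
from h import *
p=ctrl.camera_params("wrist")
w=ctrl.snapshot("wrist");s=ctrl.observe();print(s['time'],s['position'],s['tcp_rot'],s['opening'])
cv2.imwrite("pics/w2.png",w)
uv=proj(p,[.638,-.0187,.054])[0].astype(int);print(uv)
y0,x0=max(uv[1]-60,0),uv[0]-80
print(x0,y0);cv2.imwrite("pics/w2a.png",cv2.resize(w[y0:y0+120,x0:x0+160],None,fx=5,fy=5,interpolation=cv2.INTER_CUBIC))
E
```

```text
3.625 [ 0.63868223 -0.018477    0.15333663] [[ 1.76280085e-03 -1.51035309e-01 -9.88526797e-01]
 [-1.52942611e-04 -9.88528362e-01  1.51035276e-01]
 [-9.99998435e-01 -1.15057243e-04 -1.76567837e-03]] 0.6742699053493794
[321 237]
241 177
```

View pics/w2a.png

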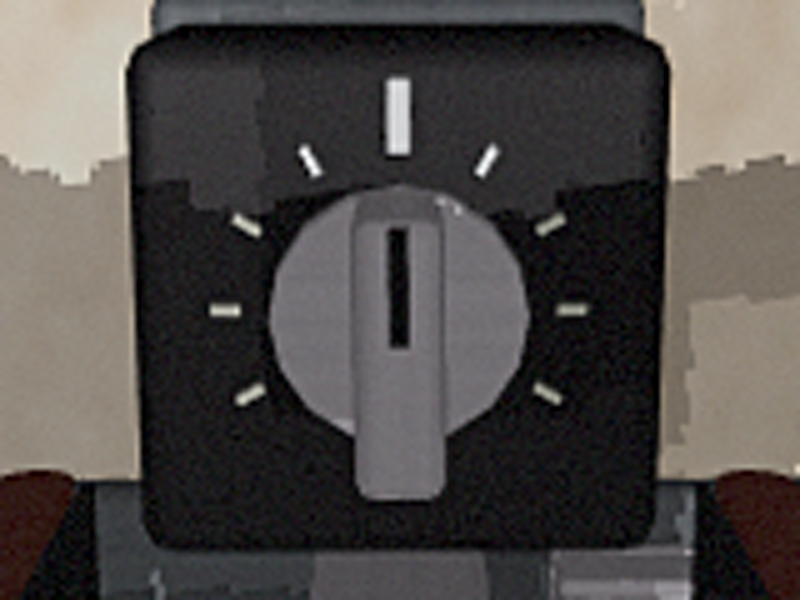

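View pics/w2.png

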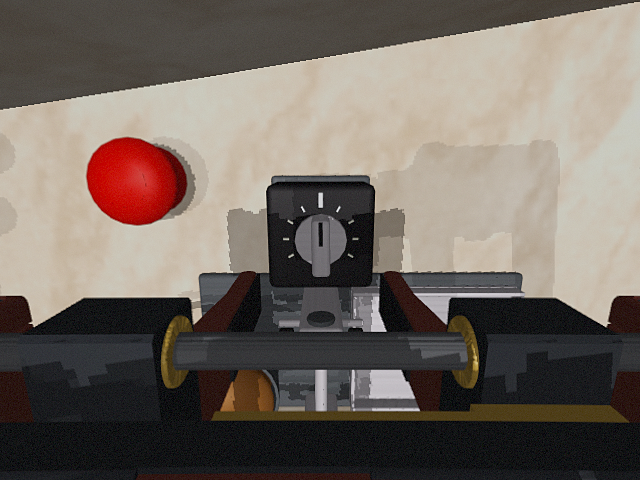

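Emit:
jog_arm(rows=[0, -34, 25, 0, -0.35, 0, -68, 50, 0, -0.35, 0, -102, 75, 0, -0.35, 0, -136, 100, 0, -0.35, 0, -170, 126, 0, -0.35, 0, -170, 126, 0, -0.35, 0, -170, 126, 0, -0.35])

```text
time: 4.5
position: [0.5389, 0.1682, 0.1517]
tcp_rot: [[-0.001, -0.15, -0.989], [-0.001, -0.989, 0.15], [-1.0, 0.001, 0.001]]
force: [-0.1, -0.1, -0.4]
opening: 0.672
```

```bash
python3 - <<'E'
from h import *
np.set_printoptions(precision=4,suppress=True)
p=ctrl.camera_params("wrist")
w=ctrl.snapshot("wrist");s=ctrl.observe();print(s['time'],s['position'],s['tcp_rot'],s['opening'])
cv2.imwrite("pics/w3.png",w)
h=np.array([.5398,.1681,.095]);print("handle proj",proj(p,[h,h+[.0425,-.0064,0],h-[.0425,-.0064,0]]))
cv2.imwrite("pics/s3.png",ctrl.snapshot("side"))
E
```

```text
4.55 [0.5393 0.1678 0.1519] [[-0.001  -0.1515 -0.9885]
 [-0.0006 -0.9885  0.1515]
 [-1.      0.0008  0.0009]] 0.674781078765157
handle proj [[320.523  246.9562]
 [320.4556 187.0398]
 [320.5859 302.0955]]
```

View pics/w3.png

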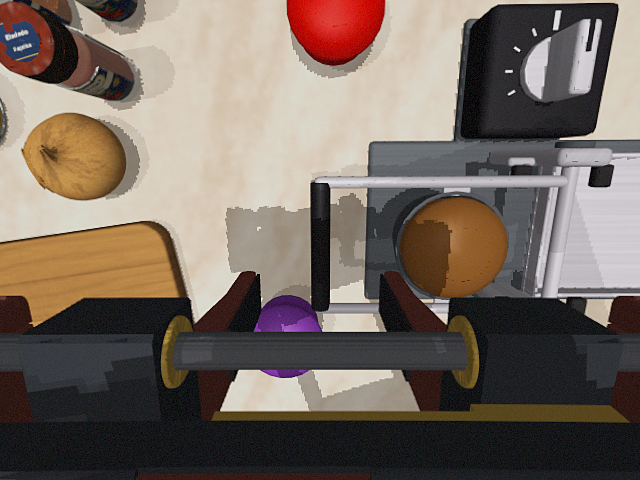

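View pics/s3.png

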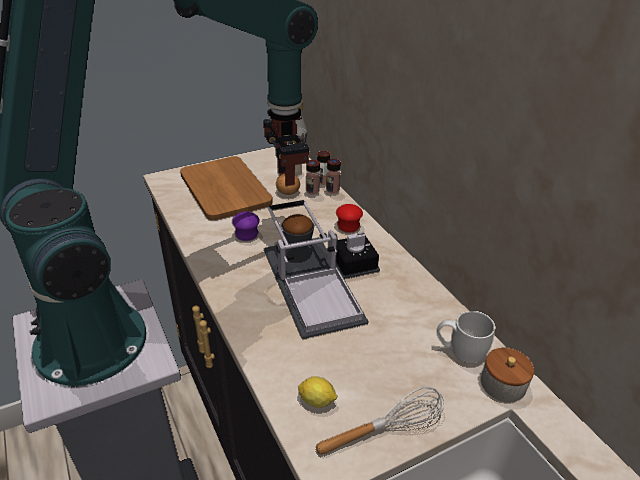

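Emit:
jog_arm(rows=[35, 0, 0, 0, -0.35, 68, 0, 0, 0, -0.35, 68, 0, 0, 0, -0.35, 68, 0, 0, 0, 1, 68, 0, 0, 0, 1, 68, 0, 0, 0, 1, 68, 0, 0, 0, 1, 68, 0, 0, 0, 1], grip_force=20)

```text
time: 5.6
position: [0.5393, 0.1687, 0.085]
tcp_rot: [[0.0, -0.151, -0.989], [0.0, -0.989, 0.151], [-1.0, -0.0, -0.0]]
force: [-1.2, -1.1, -0.0]
opening: 0.144
```

Emit:
jog_arm(rows=[-14.8, 0.6, 0, 0, 1, -29.5, 2.6, 0, 0, 1, -44, 5.8, 0, 0, 1, -58.1, 10.3, 0, 0, 1, -71.8, 15.9, 0, 0, 1, -85, 22.8, 0, 0, 1, -97.5, 30.7, 0, 0, 1, -109.3, 39.8, 0, 0, 1, -120.2, 49.8, 0, 0, 1, -130.2, 60.7, 0, 0, 1, -139.3, 72.5, 0, 0, 1, -147.2, 85, 0, 0, 1])

```text
time: 7.1
position: [0.5263, 0.0837, 0.2325]
tcp_rot: [[-0.0, -0.151, -0.988], [-0.0, -0.988, 0.151], [-1.0, 0.0, 0.0]]
force: [0.1, -0.2, 0.1]
opening: 0.005
```

```bash
python3 - <<'E'
from h import *
w=ctrl.snapshot("wrist");cv2.imwrite("pics/w4.png",w);s=ctrl.observe();print(s['time'])
a=ctrl.snapshot("side");cv2.imwrite("pics/s4.png",cv2.resize(a[120:360,180:480],None,fx=2.5,fy=2.5))
E
```

```text
7.15
```

View pics/w4.png

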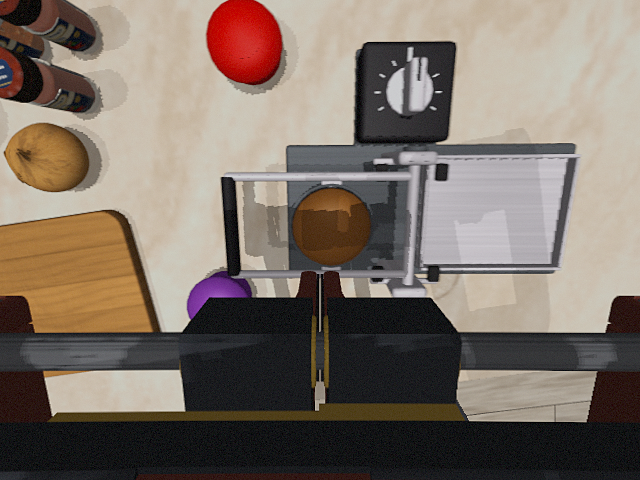

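View pics/s4.png

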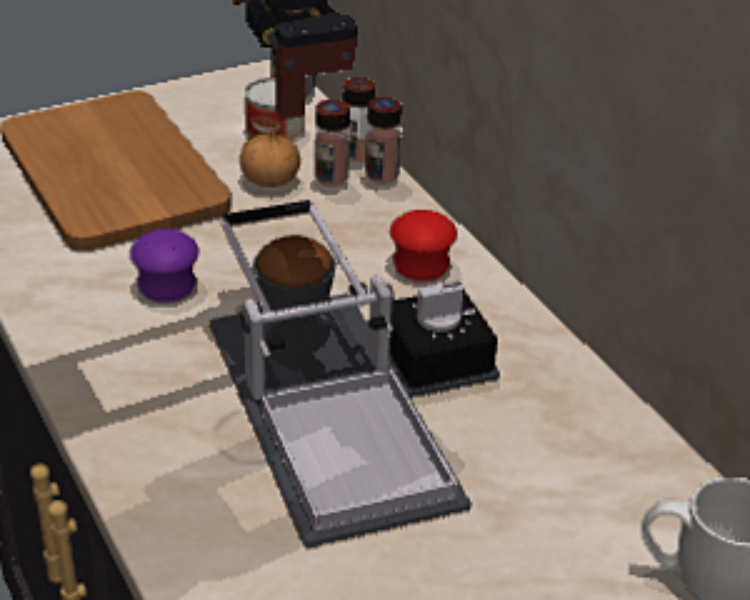

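Emit:
jog_arm(rows=[0, -42, 0, 0, -0.35, 0, -85, 0, 0, -0.35, 0, -85, 0, 0, -0.35, 40, -85, 0, 0, -0.35, 80, -85, 0, 0, -0.35, 120, -85, 0, 0, -0.35, 157, -85, 0, 0, -0.35, 157, -85, 0, 0, -0.35, 157, -85, 0, 0, 1, 157, -85, 0, 0, 1, 157, -85, 0, 0, 1, 157, -85, 0, 0, 1], grip_force=45)

```text
time: 8.7
position: [0.5397, 0.1687, 0.0757]
tcp_rot: [[0.001, -0.151, -0.989], [0.0, -0.989, 0.151], [-1.0, -0.0, -0.001]]
force: [0.2, -0.4, 0.6]
opening: 0.258
```

```bash
python3 - <<'E'
from h import *
w=ctrl.snapshot("wrist");cv2.imwrite("pics/w5.png",w);s=ctrl.observe();print(s['time'],s['position'],s['opening'],s['force'])
E
```

```text
8.75 [0.53953877 0.16870239 0.07548358] 0.21535594931803181 [-0.73429191  0.12861113  0.24010825]
```

View pics/w5.png

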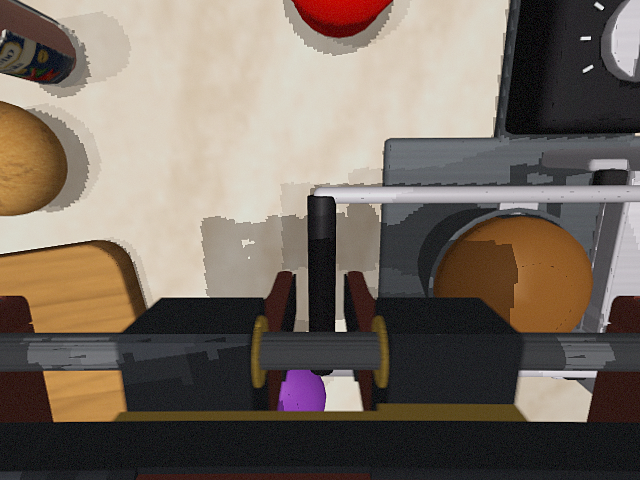

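Emit:
jog_arm(rows=[0, 0, 0, 0, 1, 0, 0, 0, 0, 1, 0, 0, 0, 0, 1, -10, 0.3, 0, 0, 1, -20, 1.2, 0, 0, 1, -29.5, 2.6, 0, 0, 1, -29.5, 2.6, 0, 0, 1, -29.5, 2.6, 0, 0, 1])

```text
time: 9.75
position: [0.5387, 0.166, 0.1042]
tcp_rot: [[-0.001, -0.151, -0.988], [-0.0, -0.988, 0.151], [-1.0, 0.0, 0.0]]
force: [-0.0, -0.6, 0.3]
opening: 0.006
```

```bash
python3 - <<'E'
from h import *
w=ctrl.snapshot("wrist");cv2.imwrite("pics/w6.png",w);s=ctrl.observe();print(s['time'],s['position'],s['opening'],s['force'])
a=ctrl.snapshot("side");cv2.imwrite("pics/s6.png",cv2.resize(a[120:360,180:480],None,fx=2.5,fy=2.5))
a=ctrl.snapshot("scene");cv2.imwrite("pics/c6.png",cv2.resize(a[120:320,210:410],None,fx=3,fy=3))
E
```

```text
9.8 [0.53851368 0.16595365 0.10405476] 0.0033039366342200787 [-0.0377441  -0.17020487 -0.90640124]
```

View pics/w6.png

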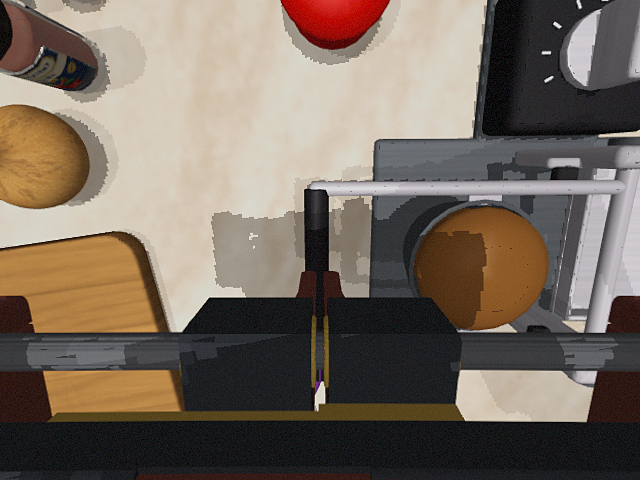

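View pics/s6.png

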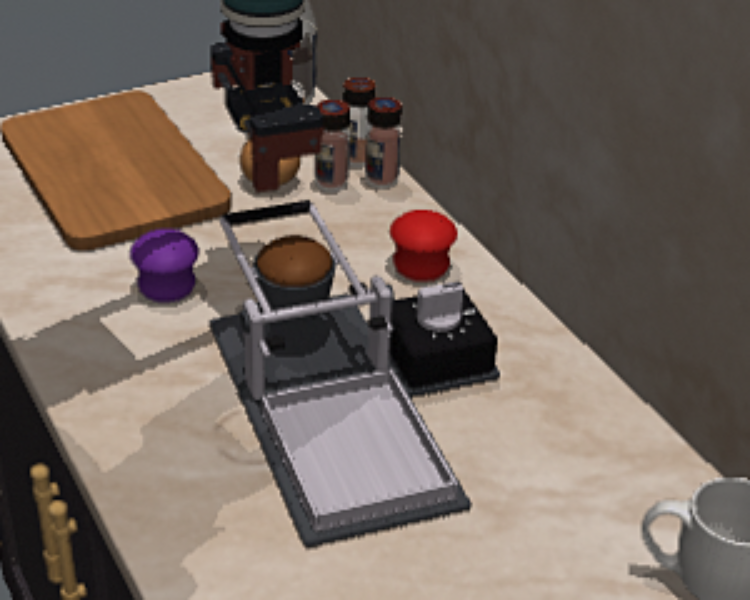

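View pics/c6.png

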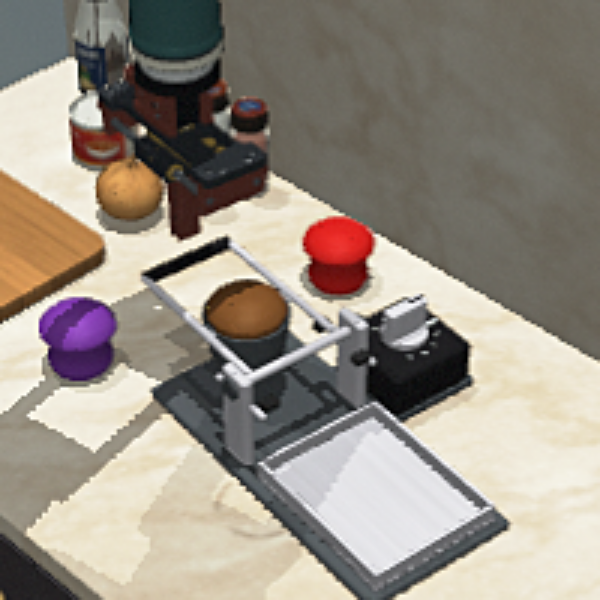

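```bash
python3 - <<'E'
from h import *
np.set_printoptions(precision=4,suppress=True)
h=[.5398,.1681,.095]
for n in("side","scene"):
    p=ctrl.camera_params(n);s=ctrl.observe()
    print(n,proj(p,[h,s['position']]))
p=ctrl.camera_params("side");a=cv2.imread("pics/side0.png")
# triangulate handle ends using side+scene initial
ends={"side":[(180+226/2.5,120+216/2.5),(180+309/2.5,120+206/2.5)],"scene":[(210+146/3,120+275/3),(210+228/3,120+242/3)]}
P=[];N=[]
for n in ends:
    p=ctrl.camera_params(n);k,d=K(p);R=cv2.Rodrigues(p['rvec'])[0]
    P.append(np.c_[R,p['tvec']]);N.append(cv2.undistortPoints(np.array(ends[n]).reshape(-1,1,2),k,d).reshape(-1,2).T)
X=cv2.triangulatePoints(P[0],P[1],N[0],N[1]);X=(X[:3]/X[3]).T;print(X,X.mean(0))
for n in ends: print(proj(ctrl.camera_params(n),X),ends[n])
E
```

```text
side [[286.2225 205.099 ]
 [286.0749 202.6914]]
scene [[271.1569 206.0358]
 [271.2052 204.0231]]
[[0.4956 0.1701 0.1006]
 [0.5811 0.1506 0.1015]] [0.5383 0.1603 0.1011]
[[270.1545 206.968 ]
 [303.5357 202.5469]] [(270.4, 206.4), (303.6, 202.4)]
[[258.7811 211.1049]
 [286.0312 200.5232]] [(258.6666666666667, 211.66666666666669), (286.0, 200.66666666666669)]
```

```bash
python3 - <<'E'
from h import *
a=cv2.imread("pics/s6.png"); 
cv2.imwrite("pics/s6z.png",cv2.resize(a[60:240,200:380],None,fx=3.3,fy=3.3,interpolation=cv2.INTER_CUBIC))
w=cv2.imread("pics/w6.png");cv2.imwrite("pics/w6z.png",cv2.resize(w[170:400,220:420],None,fx=2.6,fy=2.6,interpolation=cv2.INTER_CUBIC))
s=ctrl.observe();p=ctrl.camera_params("wrist")
R=s['tcp_rot'];print(proj(p,[s['position'],s['position']-R[:,0]*.019, s['position']-R[:,2]*.01,s['position']-R[:,0]*.019-R[:,2]*.01]))
E
```

```text
[[320.91889482 273.79148897]
 [321.02723366 285.89752408]
 [320.93355248 256.81107783]
 [321.04483596 267.29106629]]
```

View pics/s6z.png

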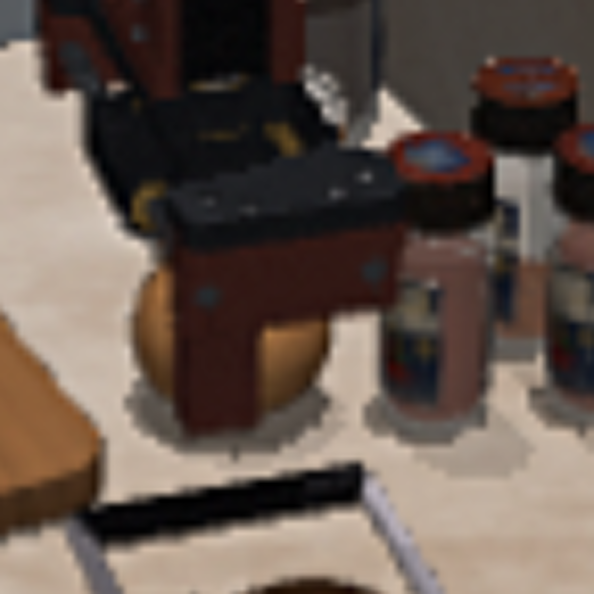

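View pics/w6z.png

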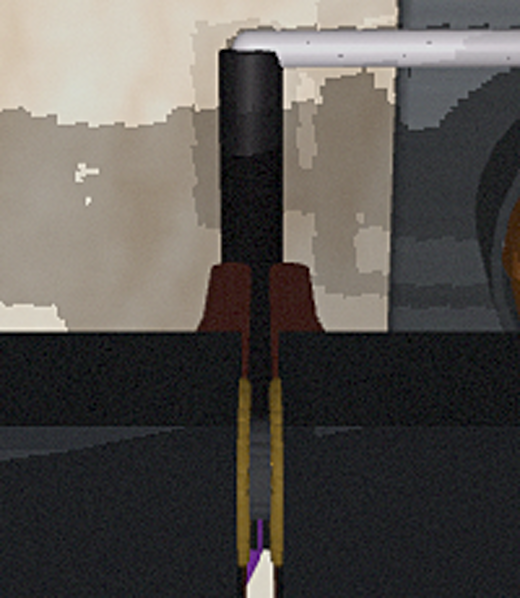

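```bash
python3 - <<'E'
from h import *
np.set_printoptions(precision=1,suppress=True)
s=ctrl.observe();R=s['tcp_rot'];q=s['position']
a=cv2.imread("pics/c6.png");cv2.imwrite("pics/c6z.png",cv2.resize(a[130:310,110:300],None,fx=3.3,fy=3.3,interpolation=cv2.INTER_CUBIC))
for d in(0,.01,.015,.02,.025):
    X=[q+R[:,1]*.0135+R[:,2]*e-R[:,0]*d for e in(.01,-.01)]
    S=proj(ctrl.camera_params("side"),X);C=proj(ctrl.camera_params("scene"),X)
    print(d,(((S-[180,120])*2.5-[200,60])*3.3).ravel(),(((C-[210,120])*3-[110,130])*3.3).ravel())
E
```

```text
0 [196.1 512.  258.2 501.7] [240.1 439.5 299.2 413.4]
0.01 [195.6 484.7 257.9 474.6] [238.7 411.2 298.  385.2]
0.015 [195.4 471.  257.8 460.9] [238.  397.  297.4 371.1]
0.02 [195.2 457.3 257.7 447.1] [237.2 382.7 296.8 356.8]
0.025 [194.9 443.5 257.6 433.3] [236.5 368.3 296.2 342.5]
```

View pics/c6z.png

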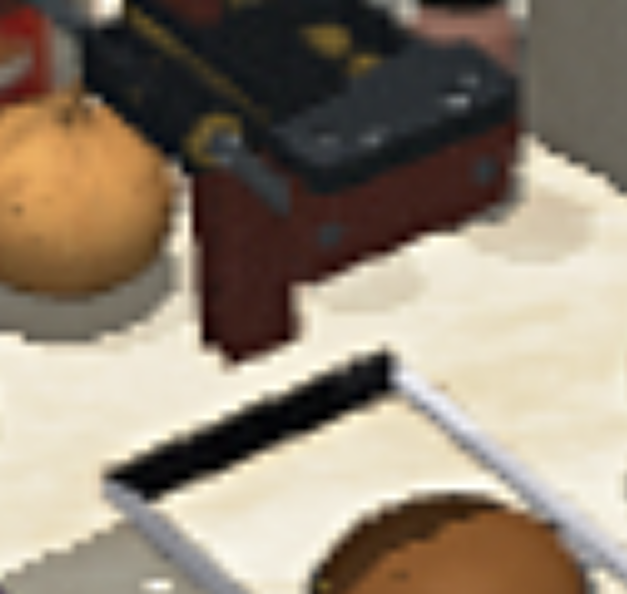

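```bash
python3 - <<'E'
from h import *
np.set_printoptions(precision=1,suppress=True)
a=cv2.imread("pics/s3.png");cv2.imwrite("pics/s3z.png",cv2.resize(a[110:210,250:350],None,fx=5.5,fy=5.5,interpolation=cv2.INTER_CUBIC))
a=cv2.imread("pics/side0.png");cv2.imwrite("pics/s0z.png",cv2.resize(a[120:220,290:390],None,fx=5.5,fy=5.5,interpolation=cv2.INTER_CUBIC))
p=ctrl.camera_params("side")
def f(q,y,o,yh):
  yd=np.array([np.cos(yh),np.sin(yh),0]);zd=np.cross([0,0,-1],yd)
  for d in(0,.01,.02,.03):
    X=[np.array(q)+yd*g+zd*e+[0,0,d] for g in(y,y+.0135) for e in(.01,-.01)]
    print(d,((proj(p,X)-o)*5.5).ravel())
print("s3");f([.5393,.1678,.1519],.0297,[250,110],-1.721)
print("s0");f([.5993,0,.1979],.044,[290,120],0); print("other finger");f([.5993,0,.1979],-.0575,[290,120],0)
E
```

```text
s3
0 [193.9 455.7 236.4 448.9 202.3 471.  245.1 464. ]
0.01 [193.6 436.7 236.3 429.9 202.  451.9 245.  445. ]
0.02 [193.3 417.5 236.2 410.8 201.8 432.6 245.  425.8]
0.03 [193.  398.2 236.1 391.5 201.5 413.2 244.9 406.4]
s0
0 [377.1 413.5 353.  390.9 404.5 406.2 380.2 383.8]
0.01 [378.7 393.2 354.4 370.8 406.2 386.  381.8 363.7]
0.02 [380.3 372.8 355.9 350.4 408.  365.6 383.4 343.4]
0.03 [381.9 352.1 357.4 329.9 409.7 344.9 385.  322.9]
other finger
0 [163.5 470.5 141.1 446.6 192.7 462.7 170.  439. ]
0.01 [164.1 449.8 141.5 426.  193.4 442.1 170.6 418.5]
0.02 [164.7 429.  142.  405.3 194.1 421.3 171.2 397.8]
0.03 [165.3 407.9 142.5 384.4 194.9 400.3 171.8 376.9]
```

View pics/s3z.png

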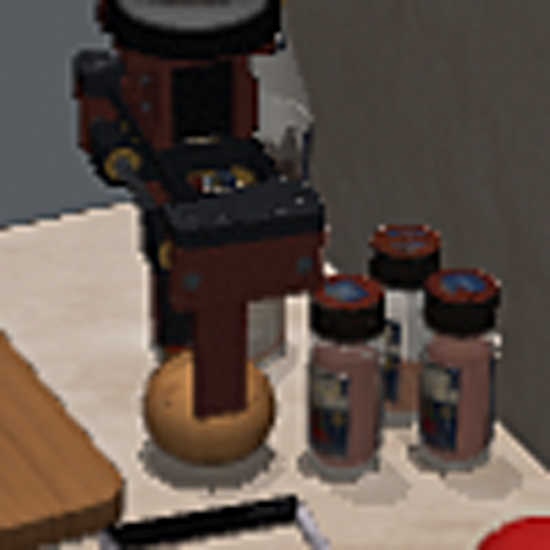

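View pics/s0z.png

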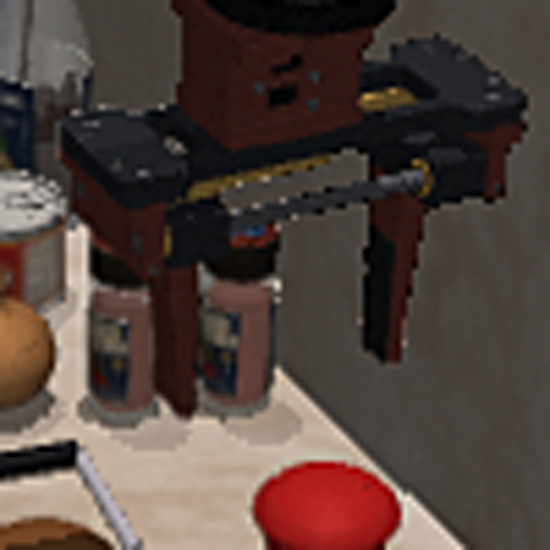

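```bash
python3 - <<'E'
from h import *
np.set_printoptions(precision=1,suppress=True)
p=ctrl.camera_params("side");pc=ctrl.camera_params("scene")
yh=-1.721;yd=np.array([np.cos(yh),np.sin(yh),0]);zd=np.cross([0,0,-1],yd)
for d in(.07,.08,.09,.1,.11):
  X=[np.array([.5393,.1678,.1519])+yd*.089+zd*e+[0,0,d] for e in(.0375,-.0375)]
  Y=[np.array([.5385,.16595,.104])+yd*.089+zd*e+[0,0,d] for e in(.0375,-.0375)]
  print(d,((proj(p,X)-[250,110])*5.5).ravel(),(((proj(p,Y)-[180,120])*2.5-[200,60])*3.3).ravel(),(((proj(pc,Y)-[210,120])*3-[110,130])*3.3).ravel())
# purple
a=cv2.imread("pics/side0.png");c=cv2.imread("pics/scene0.png")
E={}
for n,im in(("side",a),("scene",c)):
    hsv=cv2.cvtColor(im,cv2.COLOR_BGR2HSV);m=cv2.inRange(hsv,(125,80,30),(150,255,255))
    k,l,st,ct=cv2.connectedComponentsWithStats(m);i=1+st[1:,4].argmax();print(n,st[i]);E[n]=st[i]
    b=st[i];u=(b[0]+b[2]/2,b[1]+b[3]/2);print(back(ctrl.camera_params(n),[u],.033))
E
```

```text
0.07 [167.9 395.1 337.5 368.9] [172.6 460.7 421.8 419.9] [303.4 410.  534.9 307.7]
0.08 [167.4 374.4 337.9 348.4] [171.9 431.  422.3 390.5] [302.1 379.6 534.7 277.5]
0.09 [167.  353.5 338.2 327.7] [171.3 401.  422.8 360.8] [300.8 348.9 534.5 247.1]
0.1 [166.5 332.4 338.6 306.8] [170.6 370.7 423.3 330.8] [299.5 317.9 534.2 216.4]
0.11 [166.1 311.2 338.9 285.7] [169.9 340.2 423.8 300.5] [298.2 286.6 534.  185.5]
side [232 212  27  29 619]
[[0.4 0.2 0. ]]
scene [223 219  25  28 549]
[[0.4 0.2 0. ]]
```

Emit:
jog_arm(rows=[0, -2.6, 0, 0, -0.35, 0, -2.6, 0, 0, -0.35, 0, -2.6, 0, 0, -0.35, 25, -2.6, 0, 0, -0.35, 52, -2.6, 0, 0, -0.35, 52, -2.6, 0, 0, -0.35, 52, -2.6, 0, 0, 1, 52, -2.6, 0, 0, 1, 52, -2.6, 0, 0, 1, 52, -2.6, 0, 0, 1, 52, -2.6, 0, 0, 1, 52, -2.6, 0, 0, 1], grip_force=30)

```text
time: 11.4
position: [0.5392, 0.1678, 0.0526]
tcp_rot: [[-0.0, -0.151, -0.989], [-0.001, -0.989, 0.151], [-1.0, 0.001, -0.0]]
force: [-0.6, -4.7, 3.7]
opening: 0.151
```

Emit:
jog_arm(rows=[0, 0, 0, 0, 1, 0, 0, 0, 0, 1])

```text
time: 11.65
position: [0.5392, 0.1678, 0.0526]
tcp_rot: [[-0.0, -0.151, -0.989], [-0.001, -0.989, 0.151], [-1.0, 0.001, -0.0]]
force: [-1.2, -5.0, 3.7]
opening: 0.15
```

```bash
python3 - <<'E'
from h import *
s=ctrl.observe();print(s['time'],s['position'],s['opening'],s['force'])
a=ctrl.snapshot("side");cv2.imwrite("pics/s7.png",cv2.resize(a[150:290,210:390],None,fx=4,fy=4))
E
```

```text
11.65 [0.53922481 0.16778008 0.0526397 ] 0.14990914528191682 [-1.23709854 -5.02803911  3.71921364]
```

View pics/s7.png

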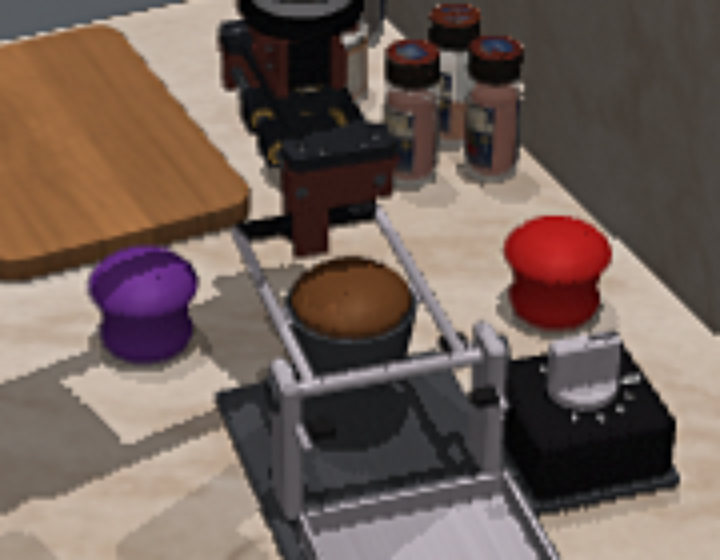

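Emit:
jog_arm(rows=[-14.8, 0.6, 0, 0, 1, -29.5, 2.6, 0, 0, 1, -44, 5.8, 0, 0, 1, -44, 5.8, 0, 0, 1])

```text
time: 12.2
position: [0.538, 0.1622, 0.0976]
tcp_rot: [[-0.0, -0.151, -0.988], [-0.001, -0.988, 0.151], [-1.0, 0.001, 0.0]]
force: [0.6, -4.8, -4.9]
opening: 0.151
```

Emit:
jog_arm(rows=[-14.1, 4.5, 0, 0, 1, -27.8, 10.1, 0, 0, 1, -41, 17, 0, 0, 1, -53.5, 24.9, 0, 0, 1, -65.3, 34, 0, 0, 1, -76.2, 44, 0, 0, 1, -86.2, 54.9, 0, 0, 1, -95.3, 66.7, 0, 0, 1, -103.2, 79.2, 0, 0, 1, -110.1, 92.4, 0, 0, 1, -115.7, 106.1, 0, 0, 1, -120.2, 120.2, 0, 0, 1])

```text
time: 13.7
position: [0.5207, 0.0452, 0.2193]
tcp_rot: [[0.003, -0.151, -0.989], [0.003, -0.989, 0.151], [-1.0, -0.003, -0.002]]
force: [-1.1, 3.6, 3.9]
opening: 0.149
```

Emit:
jog_arm(rows=[-3.2, 14.5, 0, 0, 1, -5.2, 29.2, 0, 0, 1, -5.8, 44, 0, 0, 1, -5.2, 58.8, 0, 0, 1, -3.2, 73.5, 0, 0, 1, 0, 88, 0, 0, 1, 4.5, 102.1, 0, 0, 1, 10.1, 115.8, 0, 0, 1, 17, 129, 0, 0, 1, 24.9, 141.5, 0, 0, 1, 34, 153.3, 0, 0, 1, 44, 164.2, 0, 0, 1])

```text
time: 15.2
position: [0.495, -0.119, 0.1718]
tcp_rot: [[-0.001, -0.151, -0.988], [0.0, -0.988, 0.151], [-1.0, -0.0, 0.001]]
force: [0.0, -0.5, -0.0]
opening: 0.152
```

```bash
python3 - <<'E'
from h import *
s=ctrl.observe();print(s['time'],s['position'],s['opening'],s['force'])
a=ctrl.snapshot("side");cv2.imwrite("pics/s8.png",cv2.resize(a[120:360,210:430],None,fx=2.5,fy=2.5))
E
```

```text
15.2 [ 0.49497302 -0.11895077  0.17180616] 0.1516184061363676 [ 0.01298878 -0.46373394 -0.04472016]
```

View pics/s8.png

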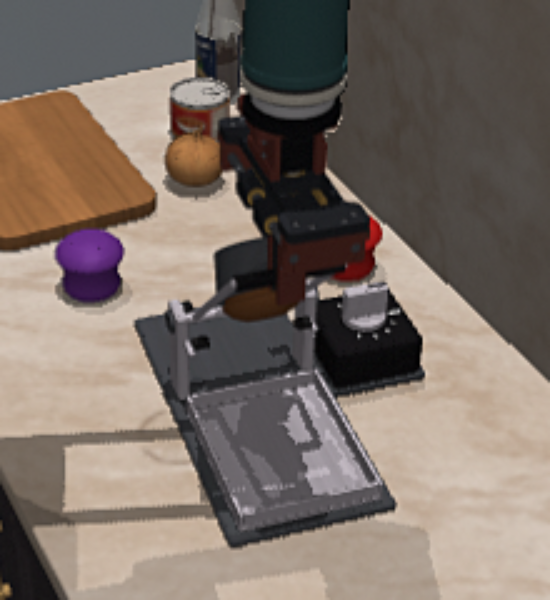

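Emit:
jog_arm(rows=[8.7, 8.1, 0, 0, 1, 17.9, 15.6, 0, 0, 1, 27.6, 22.4, 0, 0, 1, 37.8, 28.5, 0, 0, 1, 48.4, 33.9, 0, 0, 1, 59.3, 38.5, 0, 0, 1, 70.5, 42.4, 0, 0, 1, 82, 45.4, 0, 0, 1, 90.7, 47.2, 0, 0, 1, 99.5, 48.5, 0, 0, 1, 105.4, 49.2, 0, 0, 1, 111.3, 49.6, 0, 0, 1])

```text
time: 16.75
position: [0.4874, -0.1678, 0.0608]
tcp_rot: [[-0.001, -0.151, -0.989], [-0.001, -0.989, 0.151], [-1.0, 0.001, 0.001]]
force: [-4.3, -4.1, 0.1]
opening: 0.148
```

Emit:
jog_arm(rows=[2, 0, 0, 0, 1, 4, 0.1, 0, 0, 1, 6, 0.2, 0, 0, 1, 8, 0.2, 0, 0, 1, 9.5, 0.2, 0, 0, 1, 9.5, 0.2, 0, 0, 1, 9.5, 0.2, 0, 0, 1])

```text
time: 17.62
position: [0.4874, -0.1682, 0.0515]
tcp_rot: [[-0.001, -0.151, -0.989], [-0.001, -0.989, 0.151], [-1.0, 0.001, 0.001]]
force: [-4.8, -5.4, -0.6]
opening: 0.148
```

```bash
python3 - <<'E'
from h import *
s=ctrl.observe();print(s['time'],s['position'],s['opening'],s['force'])
a=ctrl.snapshot("side");cv2.imwrite("pics/s9.png",cv2.resize(a[120:360,210:430],None,fx=2.5,fy=2.5))
a=ctrl.snapshot("scene");cv2.imwrite("pics/c9.png",cv2.resize(a[150:340,210:410],None,fx=3,fy=3))
E
```

```text
17.625 [ 0.48738852 -0.16822096  0.05152655] 0.14833682655666147 [-4.83760759 -5.39764216 -0.55805114]
```

View pics/s9.png

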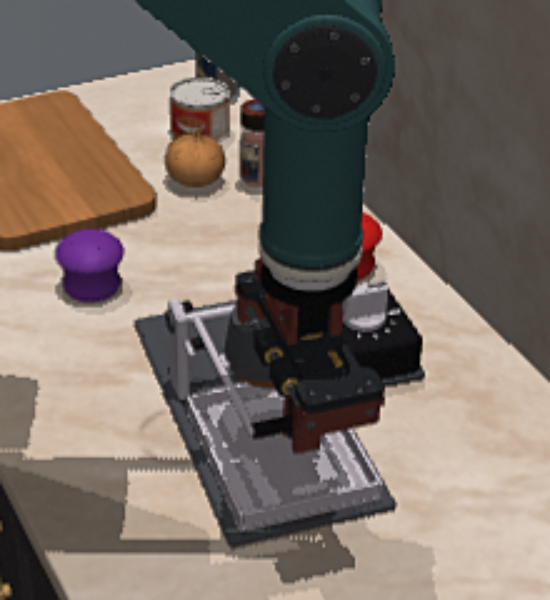

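View pics/c9.png

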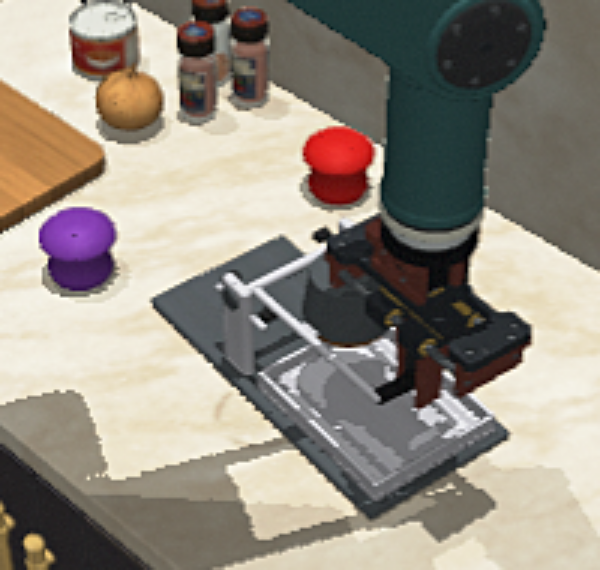

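Emit:
jog_arm(rows=[1, 0, 0, 0, 1, 2, 0, 0, 0, 1, 2, 0, 0, 0, 1])

```text
time: 18.1
position: [0.4874, -0.1683, 0.0495]
tcp_rot: [[-0.001, -0.151, -0.989], [-0.001, -0.989, 0.151], [-1.0, 0.001, 0.001]]
force: [-4.7, -4.9, -1.6]
opening: 0.146
```

Emit:
jog_arm(rows=[1, 0, 0, 0, 1, 2, 0, 0, 0, 1, 3, 0, 0, 0, 1, 3, 0, 0, 0, 1])

```text
time: 18.6
position: [0.4874, -0.1683, 0.0474]
tcp_rot: [[-0.001, -0.151, -0.989], [-0.001, -0.989, 0.151], [-1.0, 0.001, 0.0]]
force: [-6.4, -4.3, 7.8]
opening: 0.152
```

Emit:
jog_arm(rows=[-16, -0.6, 0, 0, 1, -31, -2.6, 0, 0, 1, -45.5, -5.8, 0, 0, 1, -59.6, -10.3, 0, 0, 1, -73.3, -15.9, 0, 0, 1, -79.5, -18.9, 0, 0, 1, -79.5, -18.9, 0, 0, 1, -79.5, -18.9, 0, 0, 1])

```text
time: 19.6
position: [0.4901, -0.1505, 0.1265]
tcp_rot: [[-0.001, -0.15, -0.989], [-0.003, -0.989, 0.15], [-1.0, 0.004, 0.0]]
force: [-6.7, -7.4, 0.4]
opening: 0.153
```

Emit:
jog_arm(rows=[0, 8, 0, 0, -0.55, 0, 14, 0, 0, -0.55, 0, 14, 0, 0, -0.55, 0, 14, 0, 0, -0.55, 0, 14, 0, 0, -0.55, 0, 14, 0, 0, -0.55])

```text
time: 20.35
position: [0.4886, -0.1625, 0.1263]
tcp_rot: [[-0.0, -0.151, -0.989], [0.0, -0.989, 0.151], [-1.0, -0.0, 0.0]]
force: [-0.1, -0.1, 0.5]
opening: 0.764
```

```bash
python3 - <<'E'
from h import *
s=ctrl.observe();print(s['time'],s['position'],s['opening'],s['force'])
a=ctrl.snapshot("side");cv2.imwrite("pics/s10.png",cv2.resize(a[120:360,210:430],None,fx=2.5,fy=2.5))
a=ctrl.snapshot("scene");cv2.imwrite("pics/c10.png",cv2.resize(a[150:340,210:410],None,fx=3,fy=3))
E
```

```text
20.35 [ 0.48863321 -0.16247604  0.12634556] 0.7635196644724256 [-0.09495104 -0.10277235  0.53862357]
```

View pics/s10.png

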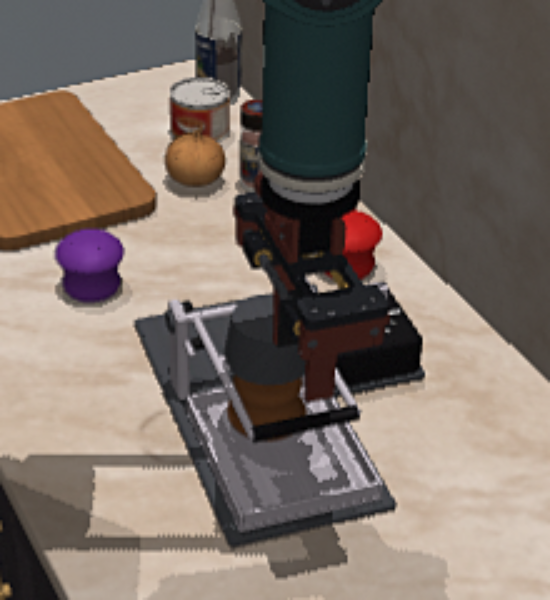

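View pics/c10.png

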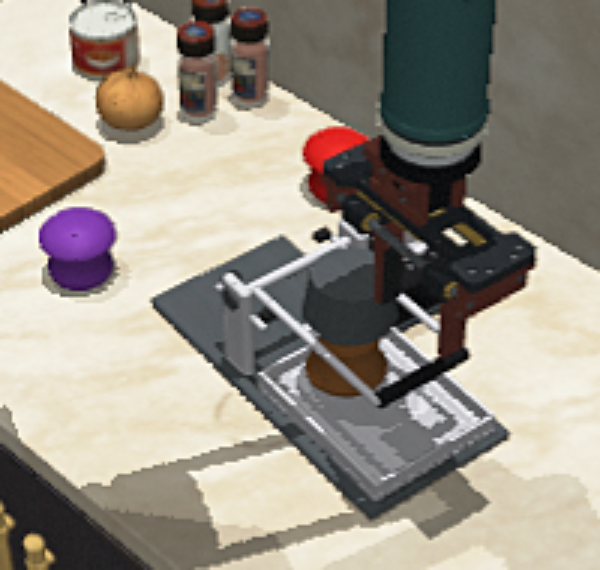

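Emit:
jog_arm(rows=[-40, 5, 0, 0, -0.55, -80, 20, 0, 0, -0.55, -110, 50, 0, 0, -0.55, -120, 90, 0, 0, -0.55, -120, 120, 0, 0, -0.55, -120, 120, 0, 0, -0.55, -120, 120, 0, 0, -0.55])

```text
time: 21.32
position: [0.4702, -0.2804, 0.246]
tcp_rot: [[-0.001, -0.152, -0.988], [0.001, -0.988, 0.152], [-1.0, -0.001, 0.001]]
force: [0.4, 0.2, -0.2]
opening: 0.772
```

```bash
python3 - <<'E'
from h import *
s=ctrl.observe();print(s['time'],s['position'],s['opening'],s['force'])
a=ctrl.snapshot("side");cv2.imwrite("pics/s11.png",cv2.resize(a[120:420,210:510],None,fx=2,fy=2))
cv2.imwrite("pics/w11.png",ctrl.snapshot("wrist"))
E
```

```text
21.325 [ 0.47015376 -0.28040174  0.24598681] 0.7717390464537826 [ 0.4387577   0.19648869 -0.19801471]
```

View pics/s11.png

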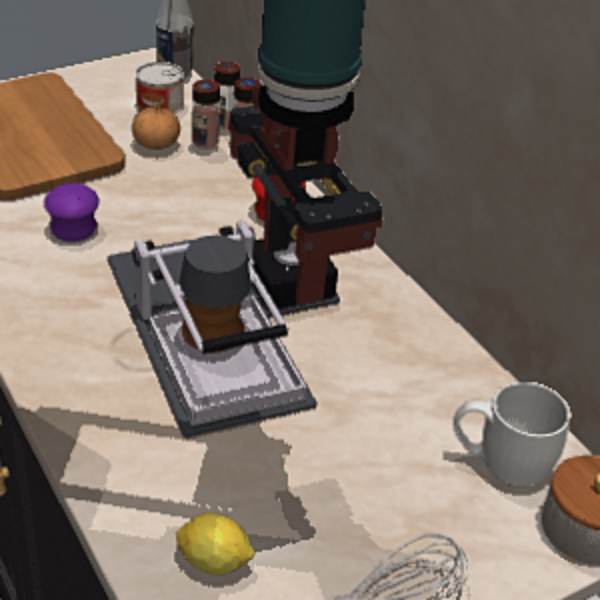

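View pics/w11.png

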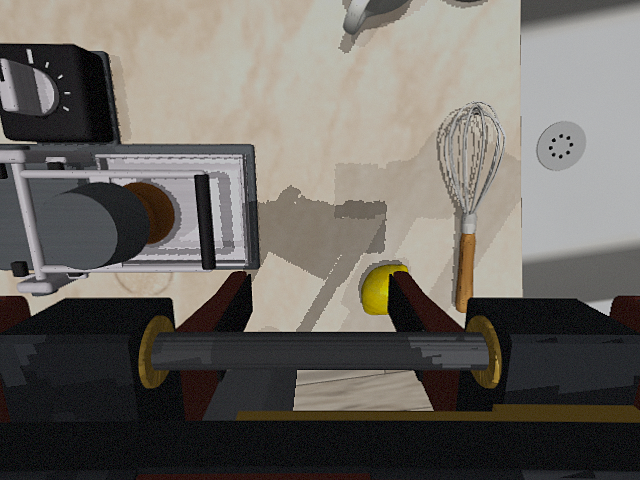

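```bash
python3 - <<'E'
from h import *
np.set_printoptions(precision=1,suppress=True)
for n in("side","wrist"):
    p=ctrl.camera_params(n);q=proj(p,[[.5032,-.0742,z] for z in(.014,.0445,.075,.095,.14)]);print(n,((q-[210,120])*2 if n=="side" else q))
ctrl.observe()
a=ctrl.snapshot("scene");cv2.imwrite("pics/c11.png",cv2.resize(a[180:330,230:390],None,fx=4,fy=4))
p=ctrl.camera_params("scene");print((proj(p,[[.5032,-.0742,z] for z in(.014,.0445,.075,.095,.14)])-[230,180])*4)
E
```

```text
side [[211.9 338. ]
 [212.4 318.2]
 [212.9 297.9]
 [213.3 284.2]
 [214.1 252.4]]
wrist [[148.5 210. ]
 [135.4 214. ]
 [120.2 218.7]
 [108.8 222.2]
 [ 77.4 231.7]]
[[377.7 383.8]
 [378.7 350.7]
 [379.8 316.7]
 [380.5 293.9]
 [382.1 240.9]]
```

View pics/c11.png

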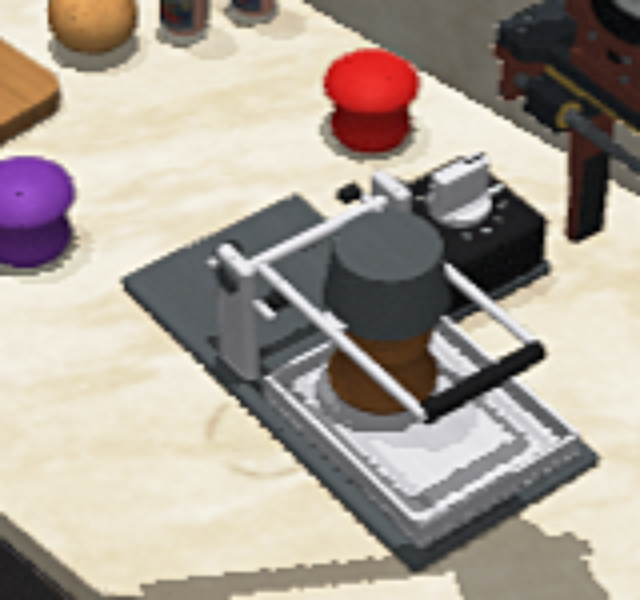

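```bash
python3 - <<'E'
from station import ctrl
print(ctrl.finish_job())
E
```

```text
the job is handed in; nothing more can be done
None
```

The job is done and handed in at about 21 s: the dial is off, the mould is upside down on its rest, and the muffin lies on the tray.

- **Dial:** I turned it about 38° clockwise. A close-up right after releasing it showed the pointer in line with the long mark.
- **Handle, first tries:** I closed the gripper at the handle twice and missed, because the fingertips really sit about 27 mm above the reported TCP, as the side and scene cameras showed. The handle did not appear to have moved. Reaching about 27 mm lower gave a firm grip.
- **Swing and drop:** I lowered the mould at about 0.1 m/s or slower until the wrist force rose to 8 N, showing it was on its rest. I then lifted the handle about 78 mm and let it drop once, which freed the muffin.

**Last checks:** The final pictures show the handle level at its rest. The muffin sits where a muffin standing on the tray floor should appear. The arm is clear of everything, with a force reading near 0 N. The lemon, mug, onion and both look-alikes appear undisturbed.

The 27 mm height difference is the only reading that disagreed with what was given. I worked around it and did not find its cause.

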